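# Refit a shield can and hold the latched deck up

## Robot

A 7-joint arm with a two-finger parallel gripper is mounted at the origin on the work surface. World frame = base frame: x ahead of the robot, y to its left, z up, the work surface at z = 0. Lengths are in m, angles in rad, forces in N, time in s.
With the tool pointing down it reaches from about 0.4 to 0.85 m from the base axis. Payload 10.4 kg.
Tool frame: the origin (TCP) lies midway between the tips of the shut fingers; the grasp point (between the pads) lies 19 mm behind it (manip.pinch_z is the distance from the TCP to the grasp point, in m); y points along the fingers, x is the direction in which the jaws open and shut, and the axes are right-handed (so a half turn about y gives the same grasp; the last joint's range is limited). The gripper opens to 85 mm and grips with 20 to 120 N. Pads are 22 mm wide; open, the fingers measure 114 mm over their backs; the gripper's body (76 mm by 85 mm) begins 54 mm behind the grasp point. The pads swing forward as they close: fully open they stand 13 mm farther back than shut.
Start: joints at [-1.174, 0.332, -0.065, 1.46, 0.022, 1.35, -0.088], TCP at [0.255, 0.571, 0.199] pointing down, gripper open.
Joint ranges: [-2.6, 2.6], [-0.5, 2.12], [-1.47, 1.34], [0.16, 2.42], [-1.27, 4.41], [0.06, 2.06], [-2.6, 2.6]. Speed limits (rad/s): [2.22, 2.22, 2.79, 2.79, 3.14, 3.14, 3.14].

## Interface

Orientations are given as a unit quaternion [x, y, z, w].
In Python, from workcell import manip gives the robot as it stands.
- The arm moves only by the shell command python3 -m pendant 'ROWS' [OPENING] [FORCE]. ROWS is a JSON object of lists of equal length, an entry for each row: "offset": the shift along the tool's x, y, z scaled (see below), a list of three; "turn": the turn, a rotation vector about the tool's x, y, z scaled (see below), a list of three. A call has 1 to 12 rows; each row is the pose to reach, as a shift and turn from the pose measured when the call began, along the tool's axes at that moment; what a row does not reach only later rows make up. The controller multiplies each number of a shift by 200 mm and each number of a turn by 45 degrees. A row lasts 1/8 s, in which the tool goes at most 62.5 mm and 10.7 degrees, less where a joint would pass 70% of its speed; a pose out of reach is approached as far as the arm can. A call with a number of a shift or a turn outside -1 to 1 is refused whole. A call with a gripper value outside its range is refused whole. OPENING is the opening in per cent of the stroke, from 0 (shut) to 100 (fully open), set as the call begins (- or left out, the last holds). The fingers move at their own pace and stop on an object; FORCE is the grip in N (left out, the last holds). Time passes only in rows, so rows that repeat a pose let the fingers close. It gives the time, the measured TCP pose, the force and the opening at its end, in the units of the state.
- manip.get_obs(): the state, without advancing time (a new reading comes with each control period).
- manip.camera(name): name is "side" or "top"; returns (picture, depth): 480x640x3 uint8, red, green, blue; 480x640 float32, m along the optical axis (not along the pixel's ray), 0 where there is no reading.
- manip.camera_model(name): a dict with "intrinsics" (3x3 intrinsics, pixels), "R" (3x3) and "t" (3): a world point X has camera coordinates R X + t. Camera axes: x right, y down, z forward; pixel columns grow to the right and rows downward; lengths in m; the calibration is good to about 2 mm. A picture is of the moment at which its call begins. camera_model takes no time and is no camera call.
- manip.hand_in(): hands the job in, once; it reports no verdict.
The state is a dict: "clock": time; "joint_pos": joint angles; "joint_velocities": joint speeds; "tau": joint torques, N m; "position": TCP position; "ee_rot": TCP orientation; "ft_force": force on the tool from outside, world axes, zero at the start; "torque": the same for the moment, N m; "grip_width": opening from 0.0 (shut) to 1.0 (fully open).
Only numpy, scipy, OpenCV 4.12 (cv2) and the standard library are available. Lean on these libraries where they do the work, as an engineer would, in place of code of your own. Each camera call takes 0.05 s, during which the arm holds its last target. There are 200 camera calls.

## Task

Seat the loose square shield can fully home on the two pegs of the receiver's hinged deck and let go of it. Then pull the deck's sprung latch sideways off its stud and lift the front of the deck at least 5 cm for a look underneath, with the can still seated. Finish while still holding the deck raised by its latch tab, steadily, and leave the other things on the counter where they are.

Things in the scene. Friction and masses are not known exactly. Their poses are not given: they have to be found in the camera images.
- can_mid (a point): Loose aluminium shield can, 100-210 g: closed square box 36 x 36 x 70 mm on a flat foot 84 (its x) x 40 (y) x 5 mm; 75 mm high in all. The foot has two 11 mm through holes at x = -31 and +31 mm. This point: on the upright axis, half-way up, 37.5 mm above the underside; z up. A half turn about z makes no difference. Starts upright on the counter; grip across its y sides.
- deck_pegs (a point): Point on the hinged aluminium deck's top face midway between its two upright pointed steel pegs (8 mm thick, 16 mm high, at x = -31 and +31 mm from here). Axes: x from the latch edge, nearest the robot, to the hinge; y left along the hinge; z up. Shut, the face is level, 54 mm above the counter. Seated, the can's foot lies flat on the deck, a peg through each hole, its x along this x.
- deck_hinge (a point): Middle of the deck's hinge line (along y) at the deck's far edge. In the deck's axes, which turn with the deck, the pegs' midpoint is at x -85, z +4 mm from here, and the latch tab's point at x -200, y -55 (latch at rest), z +34 mm.
- deck (a joint): Deck hinge angle, rad: 0 shut, grows as the front edge (220 mm from the hinge line) rises, to 0.6. The deck weighs about 500 g and falls shut if let go. The latch holds it down: it lifts only about 1 mm unless the latch is pulled.
- latch_tab (a point): Grip point of the latch: upright steel tab 10 mm thick (y) x 20 mm wide (x) at the front of the deck. Its top is 20 mm above this point, the latch's slide plate 24 mm below, the deck 30 mm below. Axes as the deck's. It slides to -y (robot's right). At rest a fork at its other end grips under the head (18 mm wide, top 15 mm above the deck) of a fixed steel stud 55 mm to the +y side.
- latch (a joint): How far the latch is pulled, m: 0 at rest, up to 0.018 at its stop. A spring pulls it back, 4.5 N at 0 rising to 12.6 N at the stop. From 0.013 on, the fork is clear of the stud's head and the deck can be lifted.
- capacitor: Bystander: plain aluminium cylinder, 40 mm across, 80 mm high, standing on the counter; origin at the centre of its underside. Leave alone.
- tray: Bystander: open grey tray 70 x 90 x 25 mm on the counter; origin at the centre of its underside. Leave alone.
- driver: Bystander: screwdriver with a black handle lying on the counter, along its x; origin under its middle. Leave alone.
- chassis: Fixed radio chassis, 260 x 380 mm, 50 mm high; place and yaw vary. Origin on the counter under the deck: from it the pegs' midpoint is at x +20, the hinge at x +105, the stud at x -95 mm, y 0. Same axes as the shut deck (220 x 200 x 4 mm). Parts up to 80 mm tall stand on it beyond y = +130 mm; tubes 46 mm tall stand on the deck at x +75, y -80 and +80 mm; a panel 90 mm high is at x +140.
Mind the look-alikes: they are no part of the job. What is shaped like the part that bears can_mid but orange or yellow is not meant.

How it is judged:
By the outcome, as a careful person would: the job done as asked, in the order asked, and still so for the second after the job is handed in, while the arm keeps its last pose, push and grip.
It also fails if it takes over 54 s, if anything falls off the work surface, if the arm or the gripper's body presses on something with over 40 N, if the wrist force passes 120 N, or if a joint passes its speed limit or range.

## Working session

There is one attempt and no reset: what is moved stays moved. The work goes in short steps, Python scripts to look and compute and a shell command to move; the robot and the scene stay as the last step left them, time stands still between calls to the robot, and variables do not carry over. Pictures are saved under pics/ and viewed, about 8 in all and at most 12, crops included, and the job is handed in when it is done.

```bash
mkdir -p pics; cat > h.py <<'E'
import numpy as np,cv2
from workcell import manip
from scipy.spatial.transform import Rotation as Rn
def cam(n):
    im,d=manip.camera(n); m=manip.camera_model(n)
    return im,d,np.array(m["intrinsics"]),np.array(m["R"]),np.array(m["t"])
def ray(u,v,K,R,t,z):
    o=-R.T@t; d=R.T@np.linalg.inv(K)@np.array([u,v,1.]); return o+d*(z-o[2])/d[2]
def pts(d,K,R,t):
    v,u=np.mgrid[:480,:640]; c=np.stack([(u-K[0,2])/K[0,0]*d,(v-K[1,2])/K[1,1]*d,d],-1)
    return (c-t)@R
def proj(X,K,R,t):
    c=K@(R@np.array(X)+t); return c[:2]/c[2]
E
python3 - <<'E'
from h import *
for n in("top","side"):
    im,d,K,R,t=cam(n); cv2.imwrite(f"pics/{n}0.png",im[:,:,::-1]); np.savez(f"{n}0.npz",im=im,d=d,K=K,R=R,t=t)
    print(n,K.round(1).tolist(),(-R.T@t).round(3),R.round(2).tolist())
o=manip.get_obs();print(o,manip.pinch_z)
E
```

```text
top [[434.1, 0.0, 317.9], [0.0, 434.1, 235.6], [0.0, 0.0, 1.0]] [ 0.403 -0.208  0.899] [[0.02, -1.0, 0.01], [-0.99, -0.02, -0.15], [0.15, -0.0, -0.99]]
side [[433.7, 0.0, 323.0], [0.0, 433.7, 242.6], [0.0, 0.0, 1.0]] [ 0.469 -0.798  0.773] [[1.0, -0.09, 0.0], [-0.07, -0.77, -0.64], [0.06, 0.64, -0.77]]
{'clock': 0.1, 'joint_pos': array([-1.1736209 ,  0.33280313, -0.06471784,  1.4608446 ,  0.02160428,
        1.34994702, -0.08850447]), 'joint_velocities': array([ 1.94776959e-04, -3.25624284e-03, -8.81084449e-05, -7.58029316e-04,
       -1.03607749e-04,  9.42108143e-04, -4.46573508e-04]), 'tau': array([ 7.35886679e-04, -6.26740980e+01,  4.86903358e-02, -3.92432714e+01,
        1.62081560e-02,  6.92201313e-03, -1.29629291e-05]), 'position': array([0.25456065, 0.57038374, 0.19820513]), 'ee_rot': array([ 0.59346452,  0.38448593, -0.38523729, -0.5929272 ]), 'ft_force': array([-0.21019451, -0.45430681, -0.34573316]), 'torque': array([-0.00976637, -0.0182298 ,  0.02792838]), 'grip_width': 0.9983142303165681} 0.0187
```

View pics/top0.png

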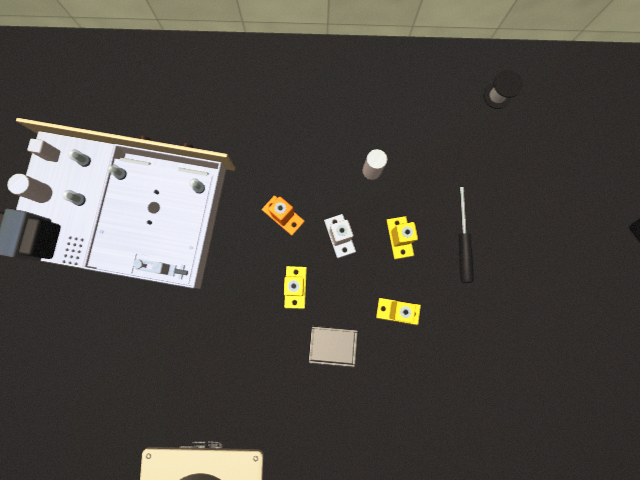

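View pics/side0.png

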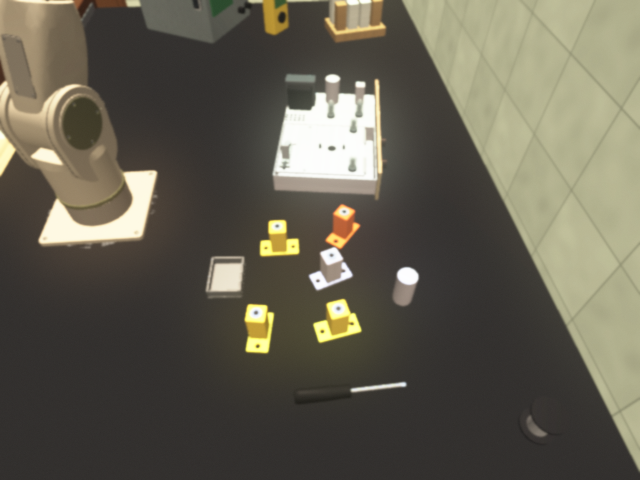

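The top view shows the grey can at (341,235). Look-alikes are the orange one at (283,213) and the yellow ones at (295,287), (402,237) and (399,311); the grey cylinder at (375,164) is the capacitor. By the description I choose (341,235). The deck pegs are near (155,192) and (150,222), the latch near (160,267), and the tray at (333,346). Next, a close crop and measurements.

```bash
python3 - <<'E'
from h import *
D={n:np.load(n+"0.npz") for n in("top","side")}
T=D["top"];im=T["im"][:,:,::-1]
a=cv2.resize(im[200:270,310:370],None,fx=5.5,fy=5.5,interpolation=cv2.INTER_CUBIC)
b=cv2.resize(im[140:295,80:230],None,fx=3,fy=3,interpolation=cv2.INTER_CUBIC)
h=max(a.shape[0],b.shape[0]); c=np.zeros((h,a.shape[1]+b.shape[1],3),np.uint8)
c[:a.shape[0],:a.shape[1]]=a;c[:b.shape[0],a.shape[1]:]=b
cv2.imwrite("pics/crop1.png",c)
for n in D:
    d=D[n]; P=pts(d["d"],d["K"],d["R"],d["t"])
    hsv=cv2.cvtColor(d["im"],cv2.COLOR_RGB2HSV); g=(hsv[...,1]<60)&(hsv[...,2]>90)
    ok=d["d"]>0
    # can
    c0=ray(341,243,T["K"],T["R"],T["t"],0.005)
    near=g&ok&(np.hypot(P[...,0]-c0[0],P[...,1]-c0[1])<.06)
    for nm,lo,hi in(("foot",.001,.012),("top",.068,.085)):
        m=near&(P[...,2]>lo)&(P[...,2]<hi); Q=P[m]
        if len(Q)<5: print(n,nm,len(Q));continue
        r=cv2.minAreaRect((Q[:,:2]*1000).astype(np.float32)); print(n,nm,len(Q),Q.mean(0).round(4),np.round(r[0],1),np.round(r[1],1),round(r[2],1))
    # deck/chassis
    x0=ray(153,207,T["K"],T["R"],T["t"],.054)
    m=ok&(P[...,2]>.04)&(P[...,2]<.062)&(np.hypot(P[...,0]-x0[0],P[...,1]-x0[1])<.3)
    Q=P[m];r=cv2.minAreaRect((Q[:,:2]*1000).astype(np.float32));print(n,"chassis",np.median(Q[:,2]),np.round(r[0],1),np.round(r[1],1),r[2])
    print("deckc",x0.round(4))
E
```

```text
top foot 373 [ 0.5328 -0.2566  0.0047] [ 540.6 -259.7] [84.  48.8] 20.2
top top 331 [ 0.5381 -0.2557  0.0747] [ 538.7 -255.9] [35.4 36.2] 19.9
top chassis 0.052917301832545345 [581.  117.9] [547.8 285.4] 81.41110229492188
deckc [0.5795 0.1166 0.054 ]
side foot 395 [ 0.5324 -0.2631  0.005 ] [ 532.  -240.9] [88.7 81.2] 20.7
side top 274 [ 0.5395 -0.2596  0.0751] [ 540.2 -256.9] [36.6 36.4] 20.3
side chassis 0.05350250493105971 [579.9 109.1] [558.7 283.7] 81.448486328125
deckc [0.5795 0.1166 0.054 ]
```

View pics/crop1.png

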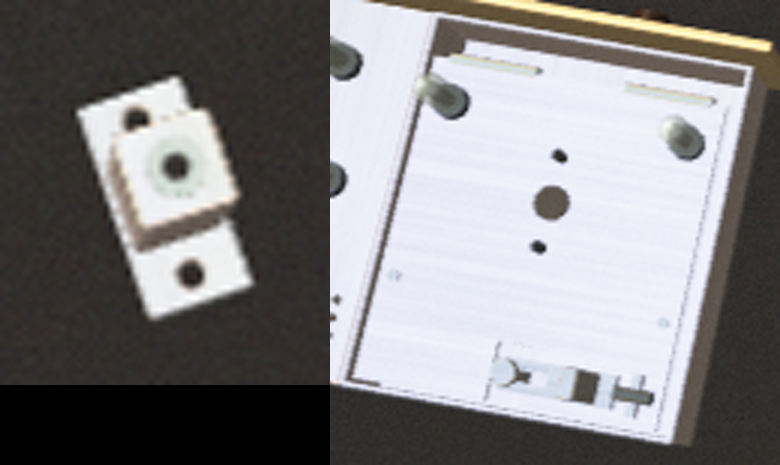

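The left crop shows a plain grey square can with a two-hole foot. The right crop shows the pegs (dark) at crop (560,156) and (539,247), the stud head at (508,372) and the tab near (575–600,383).

```bash
python3 - <<'E'
from h import *
D={n:np.load(n+"0.npz") for n in("top","side")}
T=D["top"]
pk=[ray(u,v,T["K"],T["R"],T["t"],.062) for u,v in((156.7,192),(149.7,222.3))]
st=ray(139.3,264,T["K"],T["R"],T["t"],.069)
print("pegs ray",np.round(pk,4),"len",np.linalg.norm(pk[0]-pk[1]),"mid",np.mean(pk,0).round(4),"yaw",np.degrees(np.arctan2(*(pk[0]-pk[1])[[1,0]])),"stud",st.round(4))
pm=np.mean(pk,0)
for n in D:
    d=D[n]; P=pts(d["d"],d["K"],d["R"],d["t"]);ok=d["d"]>0
    rel=P[...,:2]-pm[:2]
    # panel top
    for nm,m in (("panel",(P[...,2]>.084)&(P[...,2]<.095)&(P[...,0]>pm[0]+.06)&(P[...,0]<pm[0]+.22)&(abs(rel[...,1])<.27)),):
        Q=P[ok&m]; r=cv2.fitLine((Q[:,:2]).astype(np.float32),cv2.DIST_HUBER,0,.001,.001).ravel(); print(n,nm,len(Q),Q.mean(0).round(4),"yaw",np.degrees(np.arctan2(-r[0],r[1])).round(2))
    for k in pk:
        m=ok&(np.hypot(P[...,0]-k[0],P[...,1]-k[1])<.012)&(P[...,2]>.058)&(P[...,2]<.08);Q=P[m]
        if len(Q):print(n,"peg",len(Q),Q.mean(0).round(4),Q[:,2].max().round(4))
    m=ok&(np.hypot(P[...,0]-st[0],P[...,1]-st[1])<.02)&(P[...,2]>.065)&(P[...,2]<.073);Q=P[m];print(n,"stud",len(Q),Q.mean(0).round(4) if len(Q) else 0)
    m=ok&(np.hypot(P[...,0]-st[0],P[...,1]-st[1])<.09)&(P[...,2]>.08)&(P[...,2]<.112);Q=P[m]
    if len(Q):
        print(n,"tab",len(Q),Q.mean(0).round(4),Q[:,2].max().round(4),"range",Q.min(0).round(3),Q.max(0).round(3))
        Q=Q[Q[:,2]>.1];r=cv2.minAreaRect((Q[:,:2]*1000).astype(np.float32));print(len(Q),Q.mean(0).round(4),np.round(r[0],1),np.round(r[1],1),r[2])
    # deck plane z
    m=ok&(np.hypot(P[...,0]-pm[0],P[...,1]-pm[1])<.05);print("deck z",np.median(P[m][:,2]).round(4))
S=D["side"]
im=S["im"][:,:,::-1][75:195,265:390];cv2.imwrite("pics/crop2.png",cv2.resize(im,None,fx=5,fy=5,interpolation=cv2.INTER_CUBIC))
E
```

```text
pegs ray [[0.6082 0.1087 0.062 ]
 [0.5472 0.1176 0.062 ]] len 0.061637250391549325 mid [0.5777 0.1131 0.062 ] yaw -8.31786868763549 stud [0.4648 0.1282 0.069 ]
top panel 1170 [0.7015 0.1884 0.0897] yaw -9.26
top peg 16 [0.608  0.1093 0.0641] 0.0707
top peg 17 [0.5479 0.1194 0.0654] 0.0715
top stud 68 [0.4652 0.1325 0.0689]
top tab 101 [0.4567 0.0767 0.0985] 0.1066 range [0.447 0.072 0.08 ] [0.467 0.084 0.107]
60 [0.457  0.0782 0.1037] [456.9  78.6] [ 9.6 20. ] 83.82865905761719
deck z 0.0544
side panel 404 [0.6969 0.175  0.0899] yaw -8.64
side peg 14 [0.6103 0.109  0.0637] 0.07
side peg 13 [0.5491 0.1184 0.0636] 0.0695
side stud 23 [0.4683 0.1333 0.0688]
side tab 89 [0.4584 0.0755 0.0948] 0.1081 range [0.448 0.07  0.08 ] [0.468 0.083 0.108]
31 [0.4578 0.0771 0.1037] [457.5  77. ] [10.2 18. ] 82.84683227539062
deck z 0.0548
```

View pics/crop2.png

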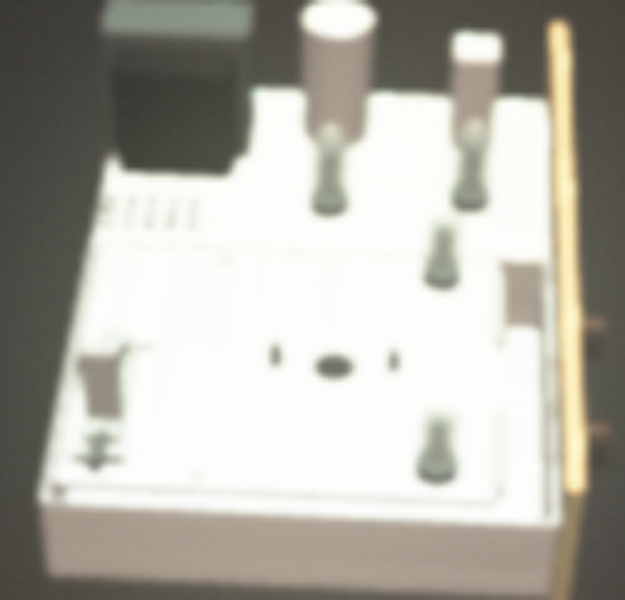

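```bash
cat >> h.py <<'E'
def to(p,yaw,pitch=0,hinge_yaw=0):
    """target: TCP p, jaw axis at yaw deg (mod 180), tool y down; print shift/turn units"""
    o=manip.get_obs(); R0=Rn.from_quat(o["ee_rot"]).as_matrix(); best=None
    for k in(0,180):
        a=np.radians(yaw+k); x=np.array([np.cos(a),np.sin(a),0]); y=np.array([0,0,-1.])
        Rt=np.stack([x,y,np.cross(x,y)],1)
        if pitch: # deck raised by pitch rad about its +y-axis negative
            h=np.radians(hinge_yaw); Rt=Rn.from_rotvec(pitch*np.array([-np.sin(h),np.cos(h),0])).as_matrix()@Rt
        r=Rn.from_matrix(R0.T@Rt).as_rotvec()
        if best is None or np.linalg.norm(r)<np.linalg.norm(best): best=r
    s=R0.T@(np.array(p)-o["position"])
    print("offset",(s/.2).round(4).tolist(),"turn",(np.degrees(best)/45).round(4).tolist(),"|mm,deg",(s*1000).round(1),np.degrees(best).round(2))
E
python3 - <<'E'
from h import *
o=manip.get_obs();print(Rn.from_quat(o["ee_rot"]).as_matrix().round(3).tolist())
to([.54,-.257,.15],110); to([.54,-.257,.2],110)
E
```

```text
[[0.408, -0.0, -0.913], [0.913, -0.001, 0.408], [-0.001, -1.0, -0.0]]
offset [-3.1959, 0.2454, -2.9892] turn [-0.0006, -0.9789, -0.0016] |mm,deg [-639.2   49.1 -597.8] [-3.000e-02 -4.405e+01 -7.000e-02]
offset [-3.1962, -0.0046, -2.9892] turn [-0.0006, -0.9789, -0.0016] |mm,deg [-639.2   -0.9 -597.8] [-3.000e-02 -4.405e+01 -7.000e-02]
```

```bash
python3 -m pendant '{"offset":[[-1,0,-0.935],[-1,0,-0.935],[-1,0,-0.935],[-1,0,-0.935],[-1,0,-0.935]],"turn":[[0,0,0],[0,0,0],[0,0,0],[0,0,0],[0,0,0]]}' 100
python3 -m pendant '{"offset":[[-1,0,-0.935],[-1,0,-0.935],[-1,0,-0.935],[-1,0,-0.935],[-1,0,-0.935]],"turn":[[0,0,0],[0,0,0],[0,0,0],[0,0,0],[0,0,0]]}'
python3 -c "
from h import *
to([.54,-.257,.15],110)"
```

```text
clock: 0.72
position: [0.3451, 0.308, 0.1984]
ee_rot: [0.594, 0.383, -0.384, -0.594]
ft_force: [-0.6, 0.8, -0.4]
grip_width: 0.999
clock: 1.35
position: [0.4336, 0.0452, 0.1988]
ee_rot: [0.595, 0.382, -0.383, -0.594]
ft_force: [-0.5, 0.5, -0.4]
grip_width: 1.0
offset [-1.1532, 0.2458, -1.1114] turn [-0.0004, -0.9898, -0.0019] |mm,deg [-230.6   49.2 -222.3] [-2.000e-02 -4.454e+01 -8.000e-02]
```

```bash
python3 -m pendant '{"offset":[[-1,0,-0.96],[-1,0,-0.96],[-1,0,-0.96],[-1,0,-0.96],[-1,0,-0.96],[-1,0,-0.96]],"turn":[[0,-0.2,0],[0,-0.4,0],[0,-0.6,0],[0,-0.8,0],[0,-0.99,0],[0,-0.99,0]]}'
python3 -c "
from h import *
to([.54,-.257,.15],110);to([.54,-.257,.026],110)"
```

```text
clock: 2.1
position: [0.5251, -0.2192, 0.1987]
ee_rot: [-0.405, -0.578, 0.58, 0.405]
ft_force: [0.7, 0.1, 0.4]
grip_width: 1.002
offset [-0.2029, 0.2441, -0.0058] turn [-0.0025, 0.0013, -0.0026] |mm,deg [-40.6  48.8  -1.2] [-0.11  0.06 -0.12]
offset [-0.2016, 0.8641, -0.007] turn [-0.0025, 0.0013, -0.0026] |mm,deg [-40.3 172.8  -1.4] [-0.11  0.06 -0.12]
```

```bash
python3 -m pendant '{"offset":[[-0.2,0.05,-0.006],[-0.2,0.24,-0.006],[-0.2,0.24,-0.006],[-0.2,0.45,-0.006],[-0.2,0.65,-0.006],[-0.2,0.8,-0.006],[-0.2,0.855,-0.006],[-0.2,0.855,-0.006]],"turn":[[0,0,0],[0,0,0],[0,0,0],[0,0,0],[0,0,0],[0,0,0],[0,0,0],[0,0,0]]}'
python3 - <<'E'
from h import *
to([.54,-.257,.026],110)
for n in("top","side"):
    im,d,K,R,t=cam(n);cv2.imwrite(f"pics/g_{n}.png",im[:,:,::-1])
    if n=="side": cv2.imwrite("pics/g_c.png",cv2.resize(im[200:330,270:420,::-1],None,fx=4,fy=4,interpolation=cv2.INTER_CUBIC))
E
```

```text
clock: 3.1
position: [0.5401, -0.2566, 0.0287]
ee_rot: [-0.405, -0.579, 0.58, 0.405]
ft_force: [-0.3, -0.4, -1.0]
grip_width: 0.998
offset [-0.0018, 0.0134, 0.0014] turn [-0.002, 0.002, -0.0028] |mm,deg [-0.4  2.7  0.3] [-0.09  0.09 -0.12]
```

View pics/g_c.png

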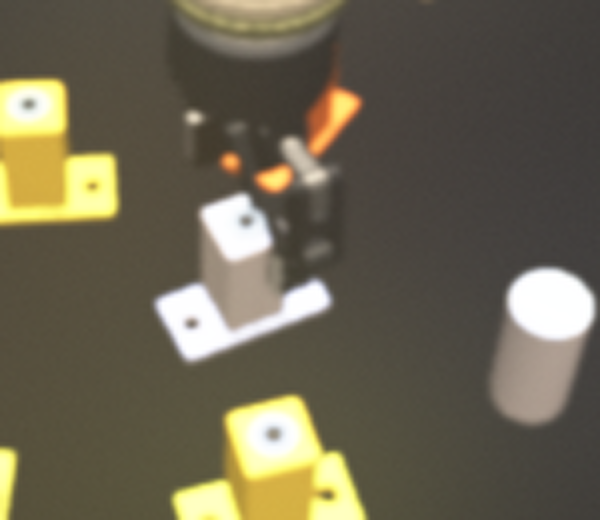

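The side crop shows the can's top uncovered at crop (235,225), with the fingers behind it and to the right. That does not fit a straddle, so I'll check in the top view.

```bash
python3 - <<'E'
from h import *
o=manip.get_obs();p=o["position"];Rt=Rn.from_quat(o["ee_rot"]).as_matrix();print(o["clock"],p,Rt.round(3).tolist(),o["joint_pos"].round(3))
outs=[]
for n in("top","side"):
    im,d,K,R,t=cam(n);im=im[:,:,::-1].copy();P=pts(d,K,R,t)
    for q,c in((p,(0,0,255)),(p-Rt[:,1]*.0187+Rt[:,0]*.05,(0,255,0)),(p-Rt[:,1]*.0187-Rt[:,0]*.05,(255,0,255)),(p-Rt[:,1]*.1,(255,255,0))):
        cv2.circle(im,tuple(int(v) for v in proj(q,K,R,t)),2,c,-1)
    g=im.max(-1)
    m=(d>0)&(P[...,2]>.02)&(P[...,2]<.3)&(np.hypot(P[...,0]-p[0],P[...,1]-p[1])<.15)&(g<70)
    print(n,m.sum(),P[m].mean(0),P[m].min(0),P[m].max(0))
    u,v=proj(p,K,R,t).astype(int);outs.append(cv2.resize(im[v-75:v+75,u-65:u+65],None,fx=3,fy=3))
cv2.imwrite("pics/g2.png",np.hstack(outs))
E
```

```text
3.2 [ 0.54069778 -0.25708453  0.02951959] [[-0.343, 0.001, -0.939], [0.939, -0.003, -0.343], [-0.003, -1.0, 0.0]] [-0.149  0.489  0.651  1.746 -0.338  1.019  2.546]
top 11 [ 0.53834929 -0.38250187  0.07651093] [ 0.5354288  -0.38481094  0.07400474] [ 0.54199595 -0.379925    0.0788376 ]
side 773 [ 0.54214861 -0.28879051  0.19134754] [ 0.50381336 -0.33016669  0.0822676 ] [ 0.57597585 -0.19488606  0.23405194]
```

View pics/g2.png

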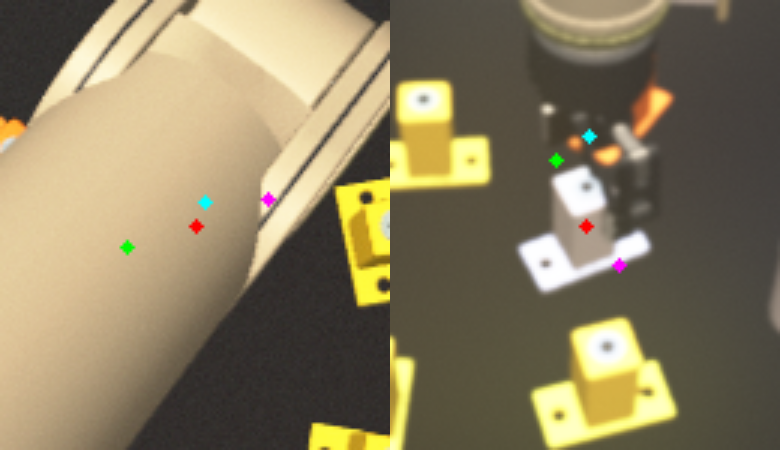

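```bash
python3 - <<'E'
from h import *
im,d,K,R,t=cam("side");P=pts(d,K,R,t)
u0,v0=(proj(manip.get_obs()["position"],K,R,t)).astype(int)
for x,y in((635,165),(635,185),(645,190),(635,205),(630,215),(630,225),(630,235),(550,110),(552,125),(580,140),(590,60),(610,120)):
    u=u0-65+round((x-390)/3);v=v0-75+round(y/3);print((x,y),(u,v),im[v,u],P[v,u].round(3),d[v,u].round(3))
E
```

```text
(635, 165) (np.int64(348), np.int64(249)) [87 80 71] [ 0.561 -0.321  0.173] 0.771
(635, 185) (np.int64(348), np.int64(256)) [69 65 55] [ 0.561 -0.323  0.156] 0.783
(645, 190) (np.int64(351), np.int64(257)) [64 59 50] [ 0.567 -0.323  0.152] 0.786
(635, 205) (np.int64(348), np.int64(262)) [114 108  98] [ 0.563 -0.32   0.133] 0.802
(630, 215) (np.int64(346), np.int64(266)) [73 68 58] [ 0.558 -0.328  0.133] 0.797
(630, 225) (np.int64(346), np.int64(269)) [79 76 69] [ 0.562 -0.308  0.096] 0.838
(630, 235) (np.int64(346), np.int64(272)) [242 244 251] [ 0.574 -0.25   0.005] 0.946
(550, 110) (np.int64(319), np.int64(231)) [116 107  89] [ 0.518 -0.218  0.11 ] 0.882
(552, 125) (np.int64(320), np.int64(236)) [69 62 47] [ 0.52  -0.218  0.094] 0.894
(580, 140) (np.int64(329), np.int64(241)) [179 109  61] [ 0.546 -0.16   0.006] 1.0
(590, 60) (np.int64(333), np.int64(214)) [97 91 82] [ 0.536 -0.292  0.235] 0.74
(610, 120) (np.int64(339), np.int64(234)) [72 66 56] [ 0.548 -0.292  0.182] 0.781
```

The finger tips look to be at z≈0.09 in the depth, although the reported TCP is 0.029. I'll hold half a second and re-measure before trusting either one.

```bash
python3 -m pendant '{"offset":[[0,0,0],[0,0,0],[0,0,0],[0,0,0]],"turn":[[0,0,0],[0,0,0],[0,0,0],[0,0,0]]}'
cat >> h.py <<'E'
def fing(n="side"):
    im,d,K,R,t=cam(n);P=pts(d,K,R,t);p=manip.get_obs()["position"]
    m=(d>0)&(im.max(-1)<130)&(P[...,2]>.02)&(P[...,2]<.4)&(np.hypot(P[...,0]-p[0],P[...,1]-p[1])<.13)
    Q=P[m];print("obs",p.round(4),"dark pts",len(Q),"z pct",np.percentile(Q[:,2],[0,2,5,20,50,100]).round(3)); return im,P,Q
E
python3 - <<'E'
from h import *
im,P,Q=fing(); print(Q[np.argsort(Q[:,2])[:12]].round(3).tolist())
z=np.load("side0.npz");P0=pts(z["d"],z["K"],z["R"],z["t"])
E
```

```text
clock: 3.85
position: [0.5404, -0.257, 0.029]
ee_rot: [-0.406, -0.579, 0.58, 0.405]
ft_force: [0.5, 0.0, -1.1]
grip_width: 1.0
obs [ 0.5404 -0.257   0.029 ] dark pts 2194 z pct [0.073 0.089 0.105 0.155 0.214 0.4  ]
[[0.522, -0.214, 0.073], [0.559, -0.261, 0.074], [0.52, -0.216, 0.075], [0.529, -0.214, 0.075], [0.559, -0.26, 0.076], [0.526, -0.215, 0.076], [0.526, -0.215, 0.079], [0.531, -0.212, 0.079], [0.522, -0.217, 0.08], [0.524, -0.215, 0.08], [0.517, -0.22, 0.08], [0.528, -0.216, 0.08]]
```

```bash
python3 -m pendant '{"offset":[[0,0.03,0],[0,0.06,0],[0,0.06,0]],"turn":[[0,0,0],[0,0,0],[0,0,0]]}'
python3 - <<'E'
from h import *
im,P,Q=fing(); print(Q[np.argsort(Q[:,2])[:5]].round(3).tolist())
o=manip.get_obs();p=o["position"]
im,d,K,R,t=cam("side");im=im[:,:,::-1].copy()
Rt=Rn.from_quat(o["ee_rot"]).as_matrix()
for z in (.03,.06,.09,.12):
    q=p-Rt[:,0]*.0425; q[2]=z; u,v=proj(q,K,R,t); print(z,(round(u),round(v)),P[round(v),round(u)].round(3),im[round(v),round(u)]); 
cv2.imwrite("pics/g3.png",cv2.resize(im[150:330,260:420],None,fx=3.3,fy=3.3,interpolation=cv2.INTER_CUBIC))
E
```

```text
clock: 4.28
position: [0.5399, -0.2568, 0.0162]
ee_rot: [-0.406, -0.579, 0.58, 0.405]
ft_force: [-0.4, 0.4, 0.0]
grip_width: 1.002
obs [ 0.5401 -0.257   0.0166] dark pts 2434 z pct [0.063 0.077 0.096 0.148 0.21  0.4  ]
[[0.533, -0.212, 0.063], [0.531, -0.212, 0.063], [0.518, -0.217, 0.063], [0.52, -0.217, 0.063], [0.526, -0.215, 0.064]]
0.03 (340, 284) [ 0.558 -0.277 -0.   ] [66 82 86]
0.06 (341, 275) [ 0.553 -0.31   0.08 ] [76 85 88]
0.09 (341, 266) [ 0.551 -0.318  0.12 ] [51 64 67]
0.12 (342, 257) [ 0.551 -0.319  0.149] [79 82 85]
```

View pics/g3.png

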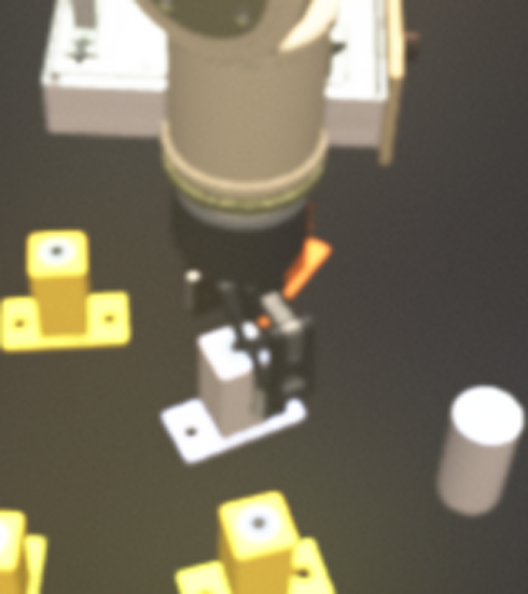

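The near pad ends at about picture (265,405), v≈273, a true z of about 0.06. So the open tips sit higher than I assumed, and there is a clear gap above the can. I'll go lower and part-close to see where the pads come to.

```bash
python3 -m pendant '{"offset":[[0,0.025,0],[0,0.05,0],[0,0.05,0],[0,0.05,0]],"turn":[[0,0,0],[0,0,0],[0,0,0],[0,0,0]]}' 60
python3 - <<'E'
from h import *
im,P,Q=fing(); print(Q[np.argsort(Q[:,2])[:5]].round(3).tolist())
o=manip.get_obs();p=o["position"];z=np.load("side0.npz");K,R,t=z["K"],z["R"],z["t"];Rt=Rn.from_quat(o["ee_rot"]).as_matrix()
# near finger silhouette: depth differs from start picture, in front of can
u0,v0=proj(p-Rt[:,0]*.03,K,R,t);P0=pts(z["d"],K,R,t)
m=(np.abs(P[...,1]-P0[...,1])>.015)&(P[...,1]<-.265)&(P[...,2]<.12)
for v in range(int(v0)-25,int(v0)+12,2):
    us=np.where(m[v])[0]; us=us[(us>310)&(us<370)]
    if len(us): k=int(np.median(us));print(v,us.min(),us.max(),P[v,k].round(3))
for zz in(.01,.02,.03,.04,.05,.06): q=p-Rt[:,0]*.03;q[2]=zz;print(zz,proj(q,K,R,t).round())
E
```

```text
clock: 4.88
position: [0.5403, -0.2572, 0.0069]
ee_rot: [-0.406, -0.579, 0.58, 0.405]
ft_force: [-0.1, -0.0, -0.0]
grip_width: 0.605
obs [ 0.5404 -0.2572  0.0069] dark pts 2475 z pct [0.046 0.074 0.096 0.144 0.212 0.4  ]
[[0.546, -0.288, 0.046], [0.55, -0.291, 0.051], [0.546, -0.29, 0.052], [0.544, -0.29, 0.053], [0.548, -0.293, 0.054]]
260 333 336 [ 0.541 -0.288  0.101]
262 334 338 [ 0.545 -0.289  0.095]
264 334 352 [ 0.548 -0.308  0.113]
266 334 351 [ 0.555 -0.316  0.117]
268 335 350 [ 0.556 -0.309  0.1  ]
270 335 346 [ 0.55  -0.314  0.102]
272 334 343 [ 0.549 -0.295  0.069]
274 334 343 [ 0.55  -0.292  0.059]
276 334 339 [ 0.546 -0.288  0.046]
284 312 312 [ 0.498 -0.272  0.   ]
292 322 322 [ 0.517 -0.296  0.002]
0.01 [337. 285.]
0.02 [337. 282.]
0.03 [338. 279.]
0.04 [338. 277.]
0.05 [338. 274.]
0.06 [338. 271.]
```

At 60% open the near tip is at z≈0.046 with the reported TCP at 0.007, so the reported z seems about 30 mm low. I'll go 12 mm further, watch the force, and close.

```bash
python3 -m pendant '{"offset":[[0,0.02,0],[0,0.04,0],[0,0.06,0],[0,0.06,0]],"turn":[[0,0,0],[0,0,0],[0,0,0],[0,0,0]]}'
python3 -m pendant '{"offset":[[0,0,0],[0,0,0],[0,0,0],[0,0,0],[0,0,0]],"turn":[[0,0,0],[0,0,0],[0,0,0],[0,0,0],[0,0,0]]}' 0 45
python3 - <<'E'
from h import *
im,P,Q=fing(); print(Q[np.argsort(Q[:,2])[:6]].round(3).tolist())
E
```

```text
clock: 5.42
position: [0.5401, -0.2571, -0.0055]
ee_rot: [-0.406, -0.579, 0.58, 0.405]
ft_force: [0.1, -0.7, 0.6]
grip_width: 0.601
clock: 6.05
position: [0.5402, -0.2573, -0.0053]
ee_rot: [-0.406, -0.579, 0.58, 0.405]
ft_force: [0.1, -1.1, 1.3]
grip_width: 0.414
obs [ 0.5402 -0.2573 -0.0053] dark pts 2497 z pct [0.033 0.076 0.089 0.142 0.203 0.4  ]
[[0.543, -0.281, 0.033], [0.541, -0.282, 0.039], [0.551, -0.283, 0.039], [0.547, -0.286, 0.04], [0.549, -0.286, 0.04], [0.543, -0.284, 0.04]]
```

```bash
python3 -m pendant '{"offset":[[0,-0.1,0],[0,-0.3,0],[0,-0.5,0],[0,-0.65,0],[0,-0.7,0],[0,-0.7,0]],"turn":[[0,0,0],[0,0,0],[0,0,0],[0,0,0],[0,0,0],[0,0,0]]}'
python3 -c "
from h import *
print(manip.get_obs()['joint_pos'].round(2));to([.5785,.114,.16],81)"
```

```text
clock: 6.85
position: [0.5403, -0.2567, 0.1349]
ee_rot: [-0.406, -0.579, 0.58, 0.405]
ft_force: [-0.2, 0.5, -2.0]
grip_width: 0.416
[-0.18  0.36  0.68  1.65 -0.24  1.21  2.48]
offset [1.6751, -0.1308, -0.8153] turn [0.0003, 0.6458, -0.0037] |mm,deg [ 335.   -26.2 -163.1] [ 1.000e-02  2.906e+01 -1.700e-01]
```

```bash
python3 -m pendant '{"offset":[[0.2,-0.05,-0.1],[0.42,-0.1,-0.2],[0.63,-0.13,-0.31],[0.84,-0.13,-0.41],[0.84,-0.13,-0.41]],"turn":[[0,0.1,0],[0,0.25,0],[0,0.42,0],[0,0.6,0],[0,0.646,0]]}'
python3 -c "
from h import *
print(manip.get_obs()['joint_pos'].round(2));to([.5785,.114,.16],81)"
```

```text
clock: 7.48
position: [0.5593, -0.0656, 0.1586]
ee_rot: [-0.537, -0.459, 0.461, 0.537]
ft_force: [-0.4, -0.4, -2.0]
grip_width: 0.416
[-0.56  0.26  0.7   1.71 -0.17  1.24  1.6 ]
offset [0.902, -0.0089, 0.0418] turn [-0.0026, 0.0055, -0.0025] |mm,deg [180.4  -1.8   8.4] [-0.12  0.25 -0.11]
```

```bash
python3 -m pendant '{"offset":[[0.25,0,0.01],[0.5,0,0.02],[0.75,0,0.035],[0.9,0,0.042],[0.902,0.15,0.042],[0.902,0.36,0.042],[0.902,0.36,0.042],[0.902,0.36,0.042]],"turn":[[0,0,0],[0,0,0],[0,0,0],[0,0.005,0],[0,0.005,0],[0,0.005,0],[0,0.005,0],[0,0.005,0]]}'
python3 - <<'E'
from h import *
to([.5785,.114,.09],81)
o=manip.get_obs()
for n in("side","top"):
    im,d,K,R,t=cam(n);P=pts(d,K,R,t);np.savez(n+"1.npz",im=im,d=d)
    if n=="side":
        u,v=proj([.5785,.114,.09],K,R,t).astype(int);cv2.imwrite("pics/h1.png",cv2.resize(im[v-70:v+60,u-80:u+80,::-1],None,fx=4.5,fy=4.5,interpolation=cv2.INTER_CUBIC));print(u-80,v-70)
E
```

```text
clock: 8.48
position: [0.5789, 0.1131, 0.0871]
ee_rot: [0.538, 0.458, -0.46, -0.538]
ft_force: [0.9, -0.9, -1.6]
grip_width: 0.418
offset [0.004, -0.0143, 0.0025] turn [-0.0018, -0.0006, -0.0028] |mm,deg [ 0.8 -2.9  0.5] [-0.08 -0.03 -0.13]
251 67
```

View pics/h1.png

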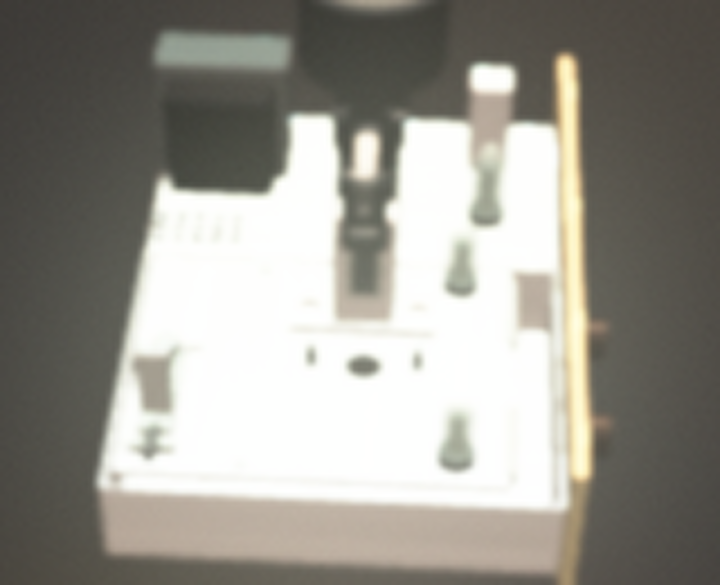

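The foot hovers with its front edge at (362,328) and ends at (290,…) and (435,…). The pegs are at (311,355) and (418,360), so the x alignment looks good. Next I'll measure the foot in the same camera.

```bash
cat >> h.py <<'E'
C0=np.array([.5785,.114]);YAW=np.radians(-9)
def deck(P): 
    c,s=np.cos(YAW),np.sin(YAW); r=P[...,:2]-C0
    return np.stack([c*r[...,0]+s*r[...,1],-s*r[...,0]+c*r[...,1],P[...,2]],-1)
E
python3 - <<'E'
from h import *
z=np.load("side0.npz");K,R,t=z["K"],z["R"],z["t"];s=np.load("side1.npz")
P=deck(pts(s["d"],K,R,t));P0=deck(pts(z["d"],K,R,t))
m=(P[...,2]>.088)&(P[...,2]<.104)&(abs(P[...,0])<.06)&(abs(P[...,1])<.035)&(s["im"].max(-1)>130)
Q=P[m];print(len(Q),np.percentile(Q[:,2],[2,50,98]).round(4),"x",np.percentile(Q[:,0],[0,1,99,100]).round(4),"y",np.percentile(Q[:,1],[0,1,99,100]).round(4))
f=Q[Q[:,1]<-.012]; l=cv2.fitLine(f[:,:2].astype(np.float32),cv2.DIST_HUBER,0,.001,.001).ravel();print("edge dir deg",np.degrees(np.arctan2(l[1],l[0])))
us=np.where(m)
for u in range(us[1].min(),us[1].max()+1,3):
    k=us[0][us[1]==u]; 
    if len(k): print(u,k.max(),P[k.max(),u].round(4),end=" ; ")
print()
a=(abs(P0[...,0])<.05)&(abs(P0[...,1])<.012)&(P0[...,2]>.058)&(P0[...,2]<.075);print("pegs",P0[a].round(4).tolist())
g=s["im"][67:197,251:411].max(-1); 
# hole / peg dark blobs: rows in im
for nm,(x0,x1,y0,y1) in dict(hl=(300,322,290,312),hr=(408,430,295,317),pl=(300,322,340,372),pr=(408,430,344,374)).items():
    sub=255.-s["im"][67+int(y0/4.5):67+int(y1/4.5)+1,251+int(x0/4.5):251+int(x1/4.5)+1].mean(-1); sub=np.clip(sub-np.median(sub)-8,0,None)
    v,u=np.mgrid[:sub.shape[0],:sub.shape[1]]
    if sub.sum(): 
        c=(251+int(x0/4.5)+(u*sub).sum()/sub.sum(),67+int(y0/4.5)+(v*sub).sum()/sub.sum()); zz=.0974 if nm[0]=="h" else .062
        print(nm,np.round(c,2),deck(ray(*c,K,R,t,zz)).round(4))
E
```

```text
260 [0.0932 0.0976 0.1026] x [-0.0412 -0.0411  0.042   0.0424] y [-0.0223 -0.0215  0.0201  0.0216]
edge dir deg -0.10303153
315 140 [-0.0411 -0.0199  0.0946] ; 318 140 [-0.0337 -0.0171  0.093 ] ; 321 140 [-0.0258 -0.0207  0.0961] ; 324 140 [-0.0181 -0.0219  0.0974] ; 327 140 [-0.0107 -0.0194  0.0959] ; 330 140 [-0.0031 -0.0185  0.0957] ; 333 141 [ 0.0045 -0.0186  0.0931] ; 336 141 [ 0.0121 -0.0188  0.0936] ; 339 141 [ 0.0197 -0.0197  0.0947] ; 342 141 [ 0.0273 -0.0223  0.0971] ; 345 141 [ 0.0348 -0.0213  0.0968] ; 348 141 [ 0.0424 -0.0208  0.0968] ; 
pegs [[-0.0299, 0.0018, 0.0695], [-0.0324, 0.0003, 0.0672], [-0.0298, 0.0003, 0.0674], [-0.0273, 0.0018, 0.0664], [0.0327, 0.0015, 0.0699], [-0.0324, 0.0006, 0.0638], [-0.0297, -0.0012, 0.0653], [-0.0272, -0.0, 0.0646], [0.0249, 0.0097, 0.06], [0.0302, 0.002, 0.0662], [0.0328, -0.0028, 0.07], [0.0354, 0.002, 0.0665], [-0.0323, -0.0016, 0.0622], [-0.0296, -0.0027, 0.0633], [-0.0271, -0.001, 0.0621], [0.0303, -0.0009, 0.0652], [0.0329, -0.0027, 0.0668], [0.0355, 0.0, 0.0648], [-0.0323, -0.0015, 0.059], [-0.0297, -0.0005, 0.0584], [-0.0272, -0.0, 0.0581], [-0.0193, -0.0003, 0.0588], [0.0304, 0.001, 0.0605], [0.0331, -0.0013, 0.0625], [0.0357, -0.0005, 0.062], [0.0019, -0.0026, 0.0585], [0.0306, -0.0033, 0.0606], [0.0332, -0.0005, 0.0587], [0.0333, -0.0039, 0.058], [0.0414, -0.0117, 0.0581]]
hl [319.48 134.  ] [-0.0313  0.002   0.0974]
hr [343.5 135. ] [0.0302 0.0023 0.0974]
pl [319.68 145.71] [-0.0306  0.0001  0.062 ]
pr [343.27 146.81] [ 0.0311 -0.0001  0.062 ]
```

Foot and pegs agree to within 1 mm, inside the 1.5 mm clearance. I'll lower it in steps and watch the force.

```bash
python3 -m pendant '{"offset":[[0,0.04,0],[0,0.07,0],[0,0.1,0],[0,0.12,0],[0,0.135,0],[0,0.15,0],[0,0.15,0]],"turn":[[0,0,0],[0,0,0],[0,0,0],[0,0,0],[0,0,0],[0,0,0],[0,0,0]]}'; python3 -m pendant '{"offset":[[0,0.01,0],[0,0.02,0],[0,0.03,0],[0,0.04,0],[0,0.045,0]],"turn":[[0,0,0],[0,0,0],[0,0,0],[0,0,0],[0,0,0]]}'
```

```text
clock: 9.45
position: [0.5793, 0.1136, 0.0577]
ee_rot: [0.538, 0.459, -0.46, -0.538]
ft_force: [-0.3, 0.2, -1.7]
grip_width: 0.416
clock: 10.07
position: [0.5793, 0.1136, 0.0486]
ee_rot: [0.538, 0.459, -0.46, -0.538]
ft_force: [-4.8, -0.5, 7.5]
grip_width: 0.416
```

```bash
python3 -m pendant '{"offset":[[0,0,0],[0,0,0],[0,0,0]],"turn":[[0,0,0],[0,0,0],[0,0,0]]}' 62
cat >> h.py <<'E'
def seat():
    im,d,K,R,t=cam("side");P=deck(pts(d,K,R,t))
    m=(P[...,2]>.04)&(P[...,2]<.12)&(abs(P[...,0])<.06)&(abs(P[...,1])<.03)&(im.max(-1)>130)&(d>0)
    f=m&(abs(P[...,0])>.022)&(abs(P[...,0])<.04)&(abs(P[...,1])<.017)
    for s in(-1,1): q=P[f&(P[...,0]*s>0)];print("foot side",s,len(q),np.median(q[:,2]).round(4))
    tp=P[m&(P[...,2]>.1)&(abs(P[...,0])<.018)]
    if len(tp):print("upper can z pct",np.percentile(tp[:,2],[50,90,99]).round(4))
    return im
E
python3 - <<'E'
from h import *
im=seat();cv2.imwrite("pics/seat.png",cv2.resize(im[67:197,251:411,::-1],None,fx=4.5,fy=4.5,interpolation=cv2.INTER_CUBIC))
E
```

```text
clock: 10.45
position: [0.5794, 0.1136, 0.0487]
ee_rot: [0.538, 0.459, -0.46, -0.537]
ft_force: [-0.2, -0.5, 0.3]
grip_width: 0.621
foot side -1 63 0.0599
foot side 1 57 0.0598
upper can z pct [0.1059 0.1141 0.1171]
```

View pics/seat.png

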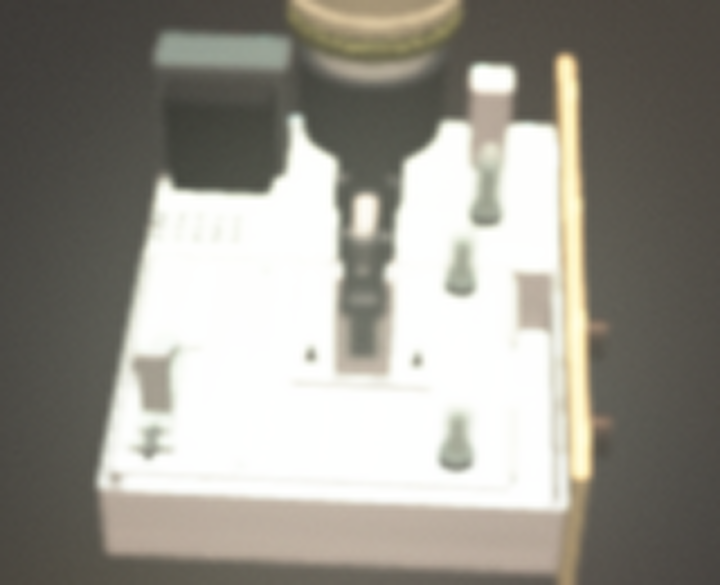

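Pegs show through both holes at (311,355) and (418,358). The foot top is at 0.0598 on both sides and the can is released. Now I rise and go over the tab.

```bash
python3 -m pendant '{"offset":[[0,-0.15,0],[0,-0.4,0],[0,-0.55,0],[0,-0.6,0],[0,-0.6,0]],"turn":[[0,0,0],[0,0,0],[0,0,0],[0,0,0],[0,0,0]]}'
python3 -c "
from h import *
seat();to([.457,.0778,.13],81);to([.457,.0778,.09],81)"
```

```text
clock: 11.12
position: [0.5794, 0.1138, 0.1685]
ee_rot: [0.538, 0.459, -0.459, -0.537]
ft_force: [0.6, -0.2, -0.2]
grip_width: 0.619
foot side -1 57 0.0598
foot side 1 62 0.0596
upper can z pct [0.1104 0.1183 0.1198]
offset [-0.2725, 0.1895, 0.5737] turn [-0.0016, 0.0002, -0.002] |mm,deg [-54.5  37.9 114.7] [-0.07  0.01 -0.09]
offset [-0.2722, 0.3895, 0.5734] turn [-0.0016, 0.0002, -0.002] |mm,deg [-54.4  77.9 114.7] [-0.07  0.01 -0.09]
```

```bash
python3 -m pendant '{"offset":[[-0.13,0,0.28],[-0.272,0,0.55],[-0.272,0.1,0.573],[-0.272,0.33,0.573],[-0.272,0.33,0.573],[-0.272,0.33,0.573]],"turn":[[0,0,0],[0,0,0],[0,0,0],[0,0,0],[0,0,0],[0,0,0]]}' 40 60
python3 - <<'E'
from h import *
print(manip.get_obs()["joint_pos"].round(2));to([.457,.0778,.04],81)
im,d,K,R,t=cam("side");P=pts(d,K,R,t);p=manip.get_obs()["position"];z=np.load("side0.npz");P0=pts(z["d"],K,R,t)
D=deck(P);T=np.array([-.115,-.055])
m=(d>0)&(abs(d-z["d"])>.01)&(np.hypot(D[...,0]-T[0],D[...,1]-T[1])<.06)&(P[...,2]<.2)
near=D[m&(D[...,1]<T[1])]; i=np.argsort(near[:,2])[:14]; print("near finger low pts (deck)",(near[i]).round(4).tolist())
lo=near[near[:,2]<near[:,2].min()+.03]; print("x range",np.percentile(lo[:,0],[2,98]).round(4),"y",np.percentile(lo[:,1],[2,50,98]).round(4))
u,v=proj([p[0],p[1],.1],K,R,t).astype(int);print(u-40,v-50);cv2.imwrite("pics/tab.png",cv2.resize(im[v-50:v+40,u-45:u+75,::-1],None,fx=6,fy=6,interpolation=cv2.INTER_CUBIC))
E
```

```text
clock: 11.92
position: [0.4574, 0.0777, 0.1025]
ee_rot: [0.538, 0.458, -0.46, -0.538]
ft_force: [-0.7, 0.3, -0.2]
grip_width: 0.398
[-0.88  0.05  0.63  2.02 -0.03  1.09  1.18]
offset [0.0011, 0.3126, 0.0016] turn [-0.0017, -0.0002, -0.0031] |mm,deg [ 0.2 62.5  0.3] [-0.08 -0.01 -0.14]
near finger low pts (deck) [[-0.1219, -0.1135, 0.0047], [-0.1071, -0.1069, 0.0064], [-0.0914, -0.1097, 0.0066], [-0.1209, -0.1073, 0.0299], [-0.1132, -0.1068, 0.0333], [-0.1201, -0.1078, 0.0404], [-0.1204, -0.0991, 0.0525], [-0.0993, -0.0849, 0.0546], [-0.1065, -0.0877, 0.0566], [-0.1106, -0.0731, 0.1367], [-0.113, -0.0736, 0.1369], [-0.1149, -0.0761, 0.1386], [-0.1219, -0.0773, 0.1392], [-0.1028, -0.077, 0.14]]
x range [-0.1218 -0.0926] y [-0.1132 -0.1073 -0.1068]
244 95
```

View pics/tab.png

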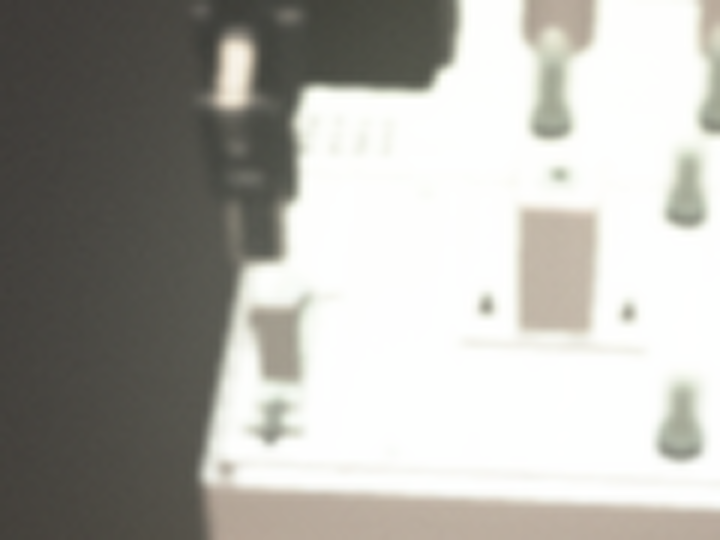

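The tip bottom is at z 0.137 with reported 0.1025. That fits the 30 mm offset plus the finger swing, and the fingers straddle the tab top (picture 275,285). I'll go down 65 mm and close.

```bash
python3 -m pendant '{"offset":[[0,0.1,0],[0,0.2,0],[0,0.27,0],[0,0.32,0],[0,0.325,0],[0,0.325,0]],"turn":[[0,0,0],[0,0,0],[0,0,0],[0,0,0],[0,0,0],[0,0,0]]}'
python3 -m pendant '{"offset":[[0,0,0],[0,0,0],[0,0,0],[0,0,0],[0,0,0]],"turn":[[0,0,0],[0,0,0],[0,0,0],[0,0,0],[0,0,0]]}' 0 90
python3 - <<'E'
from h import *
o=manip.get_obs();print(Rn.from_quat(o["ee_rot"]).as_matrix().round(3).tolist(), deck(o["position"]).round(4))
E
```

```text
clock: 12.72
position: [0.4582, 0.0779, 0.0384]
ee_rot: [0.538, 0.459, -0.459, -0.537]
ft_force: [-0.2, 0.1, -0.4]
grip_width: 0.397
clock: 13.35
position: [0.4585, 0.0774, 0.039]
ee_rot: [0.538, 0.459, -0.459, -0.537]
ft_force: [-2.7, -3.2, 5.8]
grip_width: 0.101
[[0.157, 0.0, -0.988], [0.988, -0.001, 0.157], [-0.001, -1.0, -0.001]] [-0.1128 -0.0549  0.039 ]
```

Gripped. Next I pull 16 mm to −y, which is tool −x.

```bash
python3 -m pendant '{"offset":[[-0.02,0,0],[-0.04,0,0],[-0.06,0,0],[-0.08,0,0],[-0.082,0,0],[-0.082,0,0]],"turn":[[0,0,0],[0,0,0],[0,0,0],[0,0,0],[0,0,0],[0,0,0]]}'
python3 - <<'E'
from h import *
o=manip.get_obs();p=o["position"];print(deck(p).round(4),o["ft_force"].round(1),o["grip_width"])
R0=Rn.from_quat(o["ee_rot"]).as_matrix()
h=np.array([np.cos(YAW),np.sin(YAW),0]);yv=np.array([-np.sin(YAW),np.cos(YAW),0])
H=np.r_[C0,.054]+h*.085-np.array([0,0,.004])
for bias in(.03,):
  q=p+[0,0,bias]  # true TCP
  for k in range(1,13):
    # deck front up: rotate about deck +y by +a  (x axis forward -> check front (-x) rises)
    a=.30*k/12; Ra=Rn.from_rotvec(a*yv).as_matrix(); qn=H+Ra@(q-H)
    s=R0.T@(qn-q);tr=R0.T@(a*yv)
    print(k,"off",(s/.2).round(4).tolist(),"turn",(np.degrees(tr)/45).round(4).tolist(),"dz",round(qn[2]-q[2],4))
E
```

```text
clock: 14.1
position: [0.4564, 0.0636, 0.0394]
ee_rot: [0.537, 0.46, -0.459, -0.537]
ft_force: [2.2, 10.1, -4.1]
grip_width: 0.102
[-0.1127 -0.0689  0.0394] [ 2.2 10.1 -4.1] 0.10176154303273699
1 off [0.0, -0.0247, -0.0028] turn [0.0318, 0.0001, -0.0] dz 0.0049
2 off [0.0001, -0.0493, -0.0062] turn [0.0637, 0.0001, -0.0001] dz 0.0099
3 off [0.0001, -0.0738, -0.0102] turn [0.0955, 0.0002, -0.0001] dz 0.0148
4 off [0.0001, -0.0982, -0.0148] turn [0.1273, 0.0002, -0.0002] dz 0.0196
5 off [0.0002, -0.1224, -0.02] turn [0.1592, 0.0003, -0.0002] dz 0.0245
6 off [0.0002, -0.1466, -0.0258] turn [0.191, 0.0003, -0.0003] dz 0.0293
7 off [0.0002, -0.1705, -0.0322] turn [0.2228, 0.0004, -0.0003] dz 0.0341
8 off [0.0003, -0.1944, -0.0393] turn [0.2546, 0.0004, -0.0004] dz 0.0389
9 off [0.0003, -0.218, -0.0469] turn [0.2865, 0.0005, -0.0004] dz 0.0436
10 off [0.0003, -0.2414, -0.0551] turn [0.3183, 0.0005, -0.0005] dz 0.0483
11 off [0.0004, -0.2646, -0.0639] turn [0.3501, 0.0006, -0.0005] dz 0.0529
12 off [0.0004, -0.2876, -0.0732] turn [0.382, 0.0007, -0.0005] dz 0.0575
```

Pulled 14 mm with a 10 N spring force, which fits. I'll add about 2 mm and lift a little (0.1 rad) as a test, watching the side force.

```bash
python3 -m pendant '{"offset":[[-0.015,0,0],[-0.022,0,0],[-0.022,-0.025,-0.001],[-0.022,-0.049,-0.002],[-0.022,-0.074,-0.003],[-0.022,-0.074,-0.003],[-0.022,-0.074,-0.003]],"turn":[[0,0,0],[0,0,0],[0.032,0,0],[0.064,0,0],[0.0955,0,0],[0.0955,0,0],[0.0955,0,0]]}'
cat >> h.py <<'E'
def chk():
    o=manip.get_obs();p=o["position"];f=deck(np.r_[o["ft_force"][:2]+C0,o["ft_force"][2]]);Rt=Rn.from_quat(o["ee_rot"]).as_matrix()
    print("tool deckframe",deck(p).round(4),"F deck",f.round(1),"M",o["torque"].round(2),"w",round(o["grip_width"],3),"tilt",np.arccos(-Rt[2,1]).round(4))
    im,d,K,R,t=cam("side");P=deck(pts(d,K,R,t));
    # deck plane fit from patches clear of arm: x -90..40, y -95..-30, in side view
    m=(d>0)&(P[...,0]>-.08)&(P[...,0]<.03)&(P[...,1]>-.09)&(P[...,1]<-.03)&(im.max(-1)>150)&(P[...,2]>.045)&(P[...,2]<.15)
    Q=P[m];
    for _ in range(5):
        c=np.linalg.lstsq(np.c_[Q[:,:2],np.ones(len(Q))],Q[:,2],rcond=None)[0];r=Q[:,2]-np.c_[Q[:,:2],np.ones(len(Q))]@c;Q=Q[abs(r)<max(.0025,1.5*r.std())]
    print("deck angle",-np.arctan(c[0]).round(4),"n",len(Q),"z at front",(c@[-.135,-.06,1]).round(4),"res",r.std().round(4))
    n=np.array([-c[0],-c[1],1]);n/=np.linalg.norm(n)
    h=(P-[0,0,c[2]])@n; xl=P[...,0]/np.cos(np.arctan(c[0]))
    for s in(-1,1):
        f=(d>0)&(P[...,0]*s>.021)&(P[...,0]*s<.043)&(P[...,1]>-.017)&(P[...,1]<.012)&(h>-.01)&(h<.03)&(im.max(-1)>150);print("foot above deck",s,f.sum(),np.median(h[f]).round(4))
    return im
E
python3 -c "
from h import *
chk()"
```

```text
clock: 14.98
position: [0.456, 0.0618, 0.0541]
ee_rot: [-0.516, -0.444, 0.476, 0.557]
ft_force: [-0.1, 11.6, -3.6]
grip_width: 0.1
tool deckframe [-0.1128 -0.0707  0.0541] F deck [-1.9 11.5 -3.6] M [ 2.3  -0.02 -0.16] w 0.1 tilt 0.0743
deck angle 0.0745 n 633 z at front 0.0715 res 0.0011
foot above deck -1 58 0.0049
foot above deck 1 58 0.0051
```

The deck lifted 0.0745 rad, side force is small, and the can is flat on the deck (foot top 5 mm above it). I'll compute the rest of the arc.

```bash
python3 - <<'E'
from h import *
o=manip.get_obs();p=o["position"];R0=Rn.from_quat(o["ee_rot"]).as_matrix()
h=np.array([np.cos(YAW),np.sin(YAW),0]);yv=np.array([-np.sin(YAW),np.cos(YAW),0]);H=np.r_[C0,.05]+h*.085
q=p+[0,0,.010]
for k in range(1,9):
    a=.25*k/8;qn=H+Rn.from_rotvec(a*yv).as_matrix()@(q-H);print(k,((R0.T@(qn-q))/.2).round(3),(np.degrees(R0.T@(a*yv))/45).round(3),round(qn[2]-q[2],4))
E
```

```text
1 [ 0.    -0.031 -0.   ] [ 0.04  0.   -0.  ] 0.0062
2 [ 0.    -0.062 -0.002] [ 0.08  0.   -0.  ] 0.0123
3 [ 0.    -0.093 -0.004] [ 0.119  0.001 -0.   ] 0.0185
4 [ 0.001 -0.124 -0.007] [ 0.159  0.001 -0.001] 0.0246
5 [ 0.001 -0.154 -0.012] [ 0.199  0.001 -0.001] 0.0306
6 [ 0.001 -0.185 -0.017] [ 0.239  0.001 -0.001] 0.0366
7 [ 0.001 -0.215 -0.023] [ 0.279  0.001 -0.001] 0.0426
8 [ 0.001 -0.245 -0.03 ] [ 0.318  0.001 -0.001] 0.0485
```

```bash
python3 -m pendant '{"offset":[[-0.013,-0.031,0],[-0.013,-0.062,-0.002],[-0.013,-0.093,-0.004],[-0.013,-0.124,-0.007],[-0.013,-0.154,-0.012],[-0.013,-0.185,-0.017],[-0.013,-0.215,-0.023],[-0.013,-0.245,-0.03],[-0.013,-0.245,-0.03],[-0.013,-0.245,-0.03],[-0.013,-0.245,-0.03]],"turn":[[0.04,0,0],[0.08,0,0],[0.119,0,0],[0.159,0,0],[0.199,0,0],[0.239,0,0],[0.279,0,0],[0.318,0,0],[0.318,0,0],[0.318,0,0],[0.318,0,0]]}'
python3 -c "
from h import *
chk()"
```

```text
clock: 16.4
position: [0.463, 0.0611, 0.1025]
ee_rot: [-0.439, -0.382, 0.528, 0.618]
ft_force: [-9.4, 12.8, 3.5]
grip_width: 0.1
tool deckframe [-0.1058 -0.0703  0.1025] F deck [-11.3  11.2   3.5] M [ 2.32  1.4  -0.65] w 0.1 tilt 0.329
deck angle 0.3248 n 667 z at front 0.1294 res 0.0011
foot above deck -1 65 0.0023
foot above deck 1 63 0.0059
```

```bash
python3 - <<'E'
from h import *
for _ in range(12): manip.camera("top")
im=chk()
_,d,K,R,t=cam("side");P=deck(pts(d,K,R,t));a=.3248
X=P-[.085,0,.05];c,s=np.cos(a),np.sin(a)
L=np.stack([c*X[...,0]-s*X[...,2]+.085,P[...,1],s*X[...,0]+c*X[...,2]-.004],-1) # deck-local about pegs' midpoint
for sg in(-1,1):
    f=(d>0)&(L[...,0]*sg>.022)&(L[...,0]*sg<.040)&(abs(L[...,1])<.016)&(abs(L[...,2])<.03)&(im.max(-1)>150);print("foot z local",sg,f.sum(),np.median(L[f][:,2]).round(4))
b=(d>0)&(abs(L[...,0])<.06)&(L[...,1]>-.05)&(L[...,1]<-.025)&(abs(L[...,2])<.02);print("deck z local",np.median(L[b][:,2]).round(4))
tp=(d>0)&(abs(L[...,0])<.03)&(abs(L[...,1])<.03)&(L[...,2]>.065)&(L[...,2]<.085);q=L[tp];print("can top local",q.mean(0).round(4),len(q))
cv2.imwrite("pics/fin.png",cv2.resize(im[67:197,241:401,::-1],None,fx=4.5,fy=4.5,interpolation=cv2.INTER_CUBIC))
E
```

```text
tool deckframe [-0.1057 -0.0703  0.1026] F deck [-11.1  11.6   2.9] M [ 2.23  1.42 -0.7 ] w 0.103 tilt 0.3289
deck angle 0.3233 n 662 z at front 0.1293 res 0.0011
foot above deck -1 60 0.003
foot above deck 1 57 0.0061
foot z local -1 53 0.0066
foot z local 1 48 0.0063
deck z local 0.001
can top local [-0.0009 -0.0052  0.074 ] 170
```

View pics/fin.png

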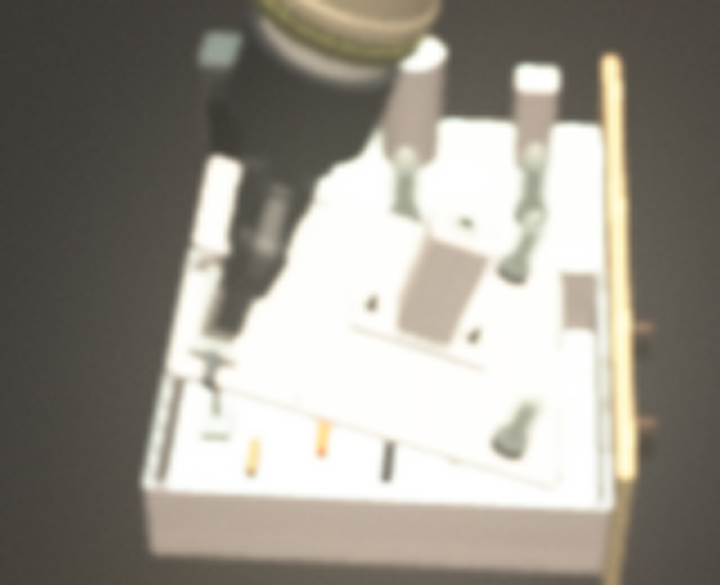

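The deck is up and held by the tab, seen at (230,310). Pegs show through the foot at (372,302) and (474,334), and the foot lies flat on the deck. It is steady over 0.6 s, so I hand in.

```bash
python3 - <<'E'
from h import *
z=np.load("side0.npz")
im=cam("side")[0];df=np.abs(im.astype(int)-z["im"]).max(-1)
for n,(x0,x1,y0,y1) in dict(tray=(205,247,255,300),driver=(290,410,378,405),cap=(390,420,266,308),y1=(258,300,218,258),y2=(312,362,298,342),y3=(244,276,302,354),orange=(325,360,204,248)).items(): print(n,(df[y0:y1,x0:x1]>60).sum())
print(manip.hand_in(),manip.get_obs()["clock"])
E
```

```text
tray 0
driver 0
cap 0
y1 0
y2 0
y3 0
orange 4
the job is handed in; nothing more can be done
the job is handed in; nothing more can be done
```

I seated the grey shield can on both pegs and let go of it. I then pulled the latch about 15–16 mm and raised the deck by its tab to about 0.32 rad. That puts the front edge roughly 70 mm up. I handed the job in still holding the tab, a little over 17 s into the run.

**Last checks**
- **Can:** its foot lies flat on the deck at both ends, with the foot top 5–6 mm above the deck face. A peg shows through each hole.
- **Steadiness:** pose and grip stayed steady over 0.6 s. The side loads on the tool were about 11 N along and 12 N across the deck.
- **Other things:** the tray, driver, capacitor and yellow look-alikes show no change in the side view. The orange one differs by 4 pixels; I put this down to image noise and did not look further.

**What disagreed**
- **TCP height:** the reported value read about 30 mm lower than the fingertips seen in the camera. I worked from the camera heights and from relative moves instead. The cause is unknown.
- **One foot reading:** one foot-height check on the raised deck gave 2–3 mm at the front end. It probably mixed in bare deck beyond the foot. Redone in the deck's own axes, both ends agreed (6.6 and 6.3 mm, with the deck itself reading 1.0 mm).

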